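Slide a plug-in supply module home in its docking bay

ROBOT

A 6-joint arm with a two-finger parallel gripper is mounted at the origin on the work surface. World frame = base frame: x ahead of the robot, y to its left, z up, the work surface at z = 0. Lengths are in mm, angles in degrees, forces in N, time in s.
With the tool pointing down it reaches from about 300 to 850 mm from the base axis. Payload 4.2 kg.
Tool frame: the origin (TCP) lies at the very end of the fingers, on their centre line; the grasp point (between the pads) lies 19 mm behind it (hold_point_z is the z of the grasp point in the tool frame, in mm); z points along the fingers, y is the direction in which the jaws open and shut (so a half turn about z gives the same grasp; the last joint's range is limited). The gripper opens to 91 mm and grips with 3 to 60 N. Pads are 32 mm wide; open, the fingers measure 118 mm over their backs; the gripper's body (76 mm by 178 mm) begins 60 mm behind the grasp point.
Start: joints at [-64.4, 18.312, 89.639, -0, 72.044, -1.146], TCP at [258.773, -513.497, 213.976] pointing down, gripper open.
Joint ranges: [-177.97, 177.97], [-48.28, 115.42], [12.27, 149.76], [-77.06, 257.06], [2.81, 150.46], [-146.56, 146.56]. Speed limits (degrees/s): [147.25, 147.25, 180, 180, 180, 180].

INTERFACE

Orientations are given as [roll, pitch, yaw] about the fixed x, y, z axes, in that order (R = Rz(yaw) Ry(pitch) Rx(roll)).
In Python, from workcell import state, grab_frame, job_done, hold_point_z gives the robot as it stands. The module is installed in compiled form; this text tells all that it offers.
- The arm moves only by the shell command python3 -m creep 'ROWS' [FORCE]. ROWS is JSON, a list of rows, each a list of 7 numbers: the closure, from 0 (fully open) to 1 (shut), then the shift along the tool's x, y, z in mm, then the turn, a rotation vector about the tool's x, y, z in degrees. A call has 1 to 5 rows; each row shifts and turns the commanded pose from where the row before left it, along the tool's axes as they then stand; what a row does not reach is not made up. A row lasts 1/8 s, in which the tool goes at most 62.5 mm and 10.7 degrees, less where a joint would pass 70% of its speed; a pose out of reach is approached as far as the arm can. A call is refused whole if a number of a shift passes 62.5 or a number of a turn 10.7, either way. A call with a gripper value outside its range is refused whole. The fingers move at their own pace and stop on an object; FORCE is the grip in N (left out, the last holds). Time passes only in rows, so rows that do not move let the fingers close. It gives the time, the measured TCP pose, the force and the opening at its end, in the units of the state.
- state(): the state, without advancing time (a new reading comes with each control period).
- grab_frame(name): name is "scene" or "top" or "wrist"; returns a dict with "frame" (420x560x3 uint8, red, green, blue), "fx", "fy", "cx", "cy" (pixels), "k1" (the pictures are not rectified: a ray, as slopes to the right and down, at radius r is drawn at 1 + k1 r^2 times it, then the intrinsics apply), "view" (4x4, takes a point from world to camera coordinates). Camera axes: x right, y down, z forward; pixel columns grow to the right and rows downward; lengths in mm; the calibration is good to about 2 mm. A picture is of the moment at which its call begins. There is no depth.
- job_done(): hands the job in, once; it reports no verdict.
The state is a dict: "time_s": time; "qpos": joint angles; "qvel": joint speeds; "effort": joint torques, N m; "ee_pos": TCP position; "ee_rot": TCP orientation; "force": force on the tool from outside, world axes, zero at the start; "torque": the same for the moment, N m; "gripper_width": finger opening in mm.
Only numpy, scipy, OpenCV 4.12 (cv2) and the standard library are available. Lean on these libraries where they do the work, as an engineer would, in place of code of your own. Each camera call takes 0.05 s, during which the arm holds its last target.

TASK

Push the loose supply module along the bench, plug end first, into the lane between the two guide rails and fully home, square and flush against the docking block. It may stand off to one side and askew, so line it up as needed: neither the module nor the robot may touch either rail. Just push it with the fingertips, do not lift or tip it; leave the bottle, the cap and the beaker where they stand, and finish clear of everything.

Things in the scene. Friction and masses are not known exactly. Their poses are not given: they have to be found in the camera images.
- module: the loose module: plain beige box 100 long (its x) x 90 wide (y) x 55 high, 0.4 to 0.75 kg, flat faces. Origin at the centre of its underside; +x points out of the plug end (two brass contacts), which must lead; the -x end is the grey front panel with a dark window. It starts on the bench 20 to 40 mm short of the lane's mouth, up to 22 mm off its centre line either way, up to 7 degrees askew
- bay: the fixed docking bay. Origin on the bench in the middle of the lane's mouth; +x points down the lane, +y to the left rail. Lane 114 wide (12 free on each side of a centred module), 150 long, its floor is the bench. At its end the beige docking block, 50 thick, 150 wide, 75 high, flat face at x = 150: home, the module's origin is at x = 100, y about 0, the two x axes agreeing
- rail_left: dark steel guide rail fixed to the bay, 150 long, 8 wide, 14 high, inner face at y = +57 in the bay's frame. Origin under its mouth end (bay x = 0, y = +61)
- rail_right: the same on the other side, inner face at y = -57. Origin under its mouth end (bay x = 0, y = -61)
- bottle: bystander: glass bottle with a blue cap, 56 across, 105 high, standing beside the lane on its right. Origin at the centre of its underside
- cap: bystander: a loose blue screw cap, 48 across, 24 high, beside the lane on its left. Origin at the centre of its underside
- beaker: bystander: glass beaker, 68 across, 85 high, behind the docking block. Origin at the centre of its underside
- module_plug (a point): the middle of the module's plug face, half-way up: 50 mm along the module's +x, 27.5 mm above its underside

How it is judged:
By the outcome, as a careful person would: the job done as asked, in the order asked, and still so for the second after the job is handed in, with the robot touching nothing.
It also fails if it takes over 48 s, if anything falls off the work surface, if the arm or the gripper's body presses on something with over 40 N, if the wrist force passes 120 N, or if a joint passes its speed limit or range.

## Working session

There is one attempt and no reset: what is moved stays moved. The work goes in short steps, Python scripts to look and compute and a shell command to move; the robot and the scene stay as the last step left them, time stands still between calls to the robot, and variables do not carry over. Pictures are saved under pics/ and viewed, and the job is handed in when it is done.

```bash
mkdir -p pics; ls
cat > h.py <<'E'
import numpy as np, cv2
from workcell import state, grab_frame, job_done, hold_point_z
def snap(n,fn):
    f=grab_frame(n); cv2.imwrite('pics/'+fn,f['frame'][:,:,::-1]); np.save('pics/'+fn+'.npy',f,allow_pickle=True); return f
def load(fn): return np.load('pics/'+fn+'.npy',allow_pickle=True).item()
def ray(f,uv):
    uv=np.atleast_2d(np.array(uv,float))
    K=np.array([[f['fx'],0,f['cx']],[0,f['fy'],f['cy']],[0,0,1.]])
    p=cv2.undistortPoints(uv[:,None,:],K,np.array([f['k1'],0,0,0,0.]))[:,0]
    V=np.array(f['view']);R=V[:3,:3];t=V[:3,3]
    d=np.c_[p,np.ones(len(p))]@R; return -R.T@t,d
def onplane(f,uv,z):
    o,d=ray(f,uv); return o+d*((z-o[2])/d[:,2])[:,None]
def proj(f,P):
    P=np.atleast_2d(np.array(P,float));V=np.array(f['view']);c=P@V[:3,:3].T+V[:3,3]
    s=c[:,:2]/c[:,2:];s=s*(1+f['k1']*(s**2).sum(1))[:,None]
    return s*[f['fx'],f['fy']]+[f['cx'],f['cy']]
E
python3 - <<'E'
from h import *
for n in('scene','top','wrist'):
    f=snap(n,n+'1.png'); print(n,f['fx'],f['fy'],f['cx'],f['cy'],f['k1']);print(np.round(f['view'],3))
print(state(),hold_point_z)
E
```

```text
pics
scene 425.0539824360927 425.0539824360927 280.51928616217845 215.94398239358128 0.04256017920065123
[[ 1.910000e-01  9.810000e-01  1.500000e-02 -2.305800e+02]
 [ 5.470000e-01 -9.400000e-02 -8.320000e-01 -2.308600e+02]
 [-8.150000e-01  1.670000e-01 -5.550000e-01  1.109647e+03]
 [ 0.000000e+00  0.000000e+00  0.000000e+00  1.000000e+00]]
top 420.397786659506 420.397786659506 279.46031083264376 206.53335171877765 0.004881063696595726
[[ 2.90000e-02 -1.00000e+00 -3.00000e-03  1.08266e+02]
 [-9.94000e-01 -2.90000e-02 -1.08000e-01  5.48134e+02]
 [ 1.07000e-01  6.00000e-03 -9.94000e-01  6.55105e+02]
 [ 0.00000e+00  0.00000e+00  0.00000e+00  1.00000e+00]]
wrist 295.2490818927974 295.2490818927974 279.5196700585838 208.44710676791868 -0.05802939450849657
[[ 4.50000e-01 -8.93000e-01 -1.00000e-03 -5.74560e+02]
 [-8.56000e-01 -4.32000e-01  2.83000e-01 -3.16710e+01]
 [-2.53000e-01 -1.27000e-01 -9.59000e-01  3.89813e+02]
 [ 0.00000e+00  0.00000e+00  0.00000e+00  1.00000e+00]]
{'time_s': 0.15, 'qpos': array([-6.44004054e+01,  1.83408967e+01,  8.96900392e+01, -1.14321641e-03,
        7.20429004e+01, -1.14475535e+00]), 'qvel': array([ 0.00439314, -0.12013853, -0.15166445, -0.00590322, -0.00496428,
       -0.03573483]), 'effort': array([ 8.65224356e-04, -4.12774050e+01, -2.32155490e+01,  7.27446587e-02,
        4.33695700e-02, -1.10686647e-04]), 'ee_pos': array([ 258.59925729, -513.14735096,  213.3388812 ]), 'ee_rot': array([-1.79926157e+02, -3.88277038e-04,  2.67447029e+01]), 'force': array([-0.29837287,  0.2975814 ,  0.05676156]), 'torque': array([0.03517404, 0.03313644, 0.0060936 ]), 'gripper_width': 91.27478997158113} -18.8
```

View pics/top1.png

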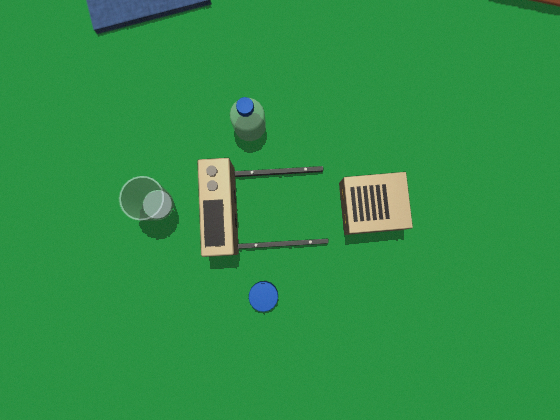

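View pics/scene1.png

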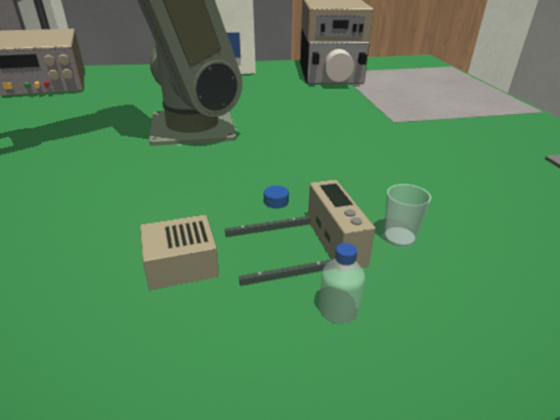

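View pics/wrist1.png

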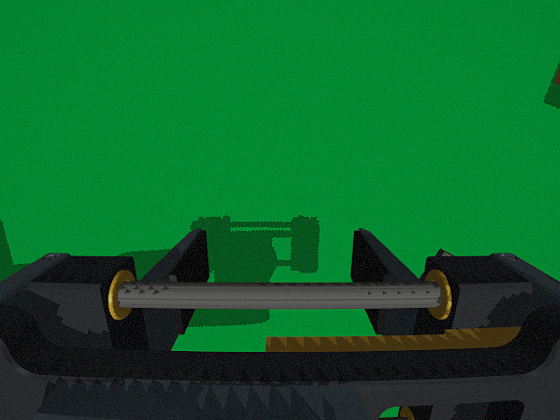

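The top view shows the block at about (218,207), the rails running from x≈325 to 238 at rows 171 and 243, and the module at (377,203). The lane runs to the left, roughly world +y. The cap is at (263,296), the bottle at (248,120) and the beaker at (150,200). In the scene view the module is at lower left. The wrist view shows only bench.

Run:
```python
from h import *
f=load('top1.png');im=f['frame'];hsv=cv2.cvtColor(im,cv2.COLOR_RGB2HSV)
c=im[140:270,190:430,::-1];cv2.imwrite('pics/topc.png',cv2.resize(c,None,fx=3.3,fy=3.3,interpolation=cv2.INTER_CUBIC))
for p in [(377,180),(340,205),(280,172),(218,200),(300,220),(208,255)]: print(p,hsv[p[1],p[0]],im[p[1],p[0]])
# dark rails
def comps(m,lab,mn=60):
    n,l,s,ce=cv2.connectedComponentsWithStats(m.astype(np.uint8))
    for i in range(1,n):
        if s[i,4]>mn:
            cnt=np.argwhere(l==i)[:,::-1].astype(np.float32); r=cv2.minAreaRect(cnt); print(lab,s[i],np.round(cv2.boxPoints(r),1).tolist())
comps((hsv[...,0]>5)&(hsv[...,0]<25)&(hsv[...,1]>50)&(im.max(2)>100),'beige')
comps((im.max(2)<75)&(hsv[...,1]<110),'dark')
```

```text
(377, 180) [ 20  75 212] [212 192 150]
(340, 205) [ 67 180 146] [ 43 146  67]
(280, 172) [25 16 94] [94 93 88]
(218, 200) [26 27 76] [76 75 68]
(300, 220) [ 67 177 147] [ 45 147  70]
(208, 255) [ 20  76 164] [164 148 115]
beige [ 198  158   36   98 1957] [[197.1999969482422, 158.89999389648438], [229.5, 157.60000610351562], [233.3000030517578, 254.39999389648438], [201.10000610351562, 255.6999969482422]]
beige [ 344  172   68   61 2813] [[343.20001220703125, 176.89999389648438], [406.79998779296875, 171.3000030517578], [411.70001220703125, 227.60000610351562], [348.1000061035156, 233.10000610351562]]
dark [137   2  66  20 199] [[136.5, 18.100000381469727], [201.89999389648438, 1.5], [203.0, 5.900000095367432], [137.6999969482422, 22.600000381469727]]
dark [ 95  21  43  13 115] [[94.80000305175781, 29.399999618530273], [136.0, 18.399999618530273], [137.1999969482422, 22.600000381469727], [96.0, 33.599998474121094]]
dark [230 161  93  94 562] [[221.0, 252.8000030517578], [230.0, 161.0], [322.1000061035156, 170.0], [313.1000061035156, 261.79998779296875]]
dark [339 179  21  56 255] [[32
[... 588 characters left out ...]
79296875, 220.0], [360.0, 220.3000030517578]]
dark [363 187   7  33 104] [[363.0, 187.0], [366.1000061035156, 186.6999969482422], [369.70001220703125, 218.89999389648438], [366.6000061035156, 219.3000030517578]]
dark [370 186   7  34 107] [[369.29998779296875, 186.10000610351562], [372.3999938964844, 185.6999969482422], [376.1000061035156, 219.0], [373.0, 219.3000030517578]]
dark [351 188   6  34  96] [[350.0, 188.10000610351562], [353.0, 187.8000030517578], [356.8999938964844, 220.60000610351562], [354.0, 221.0]]
dark [204 201  20  45 764] [[202.89999389648438, 201.0], [221.60000610351562, 200.1999969482422], [223.60000610351562, 244.8000030517578], [204.89999389648438, 245.60000610351562]]
```

View pics/topc.png

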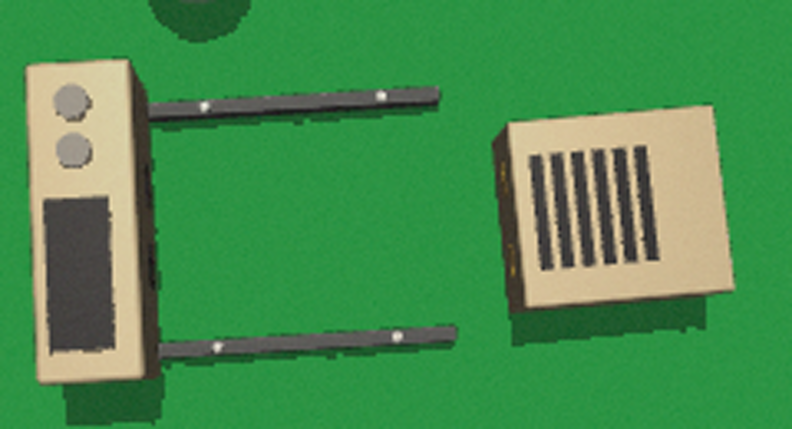

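The crop shows the module's top face, the block's top, and two rails with bright screws on their top centre lines. I'll measure all of these on their own planes.

```bash
cat > m.py <<'E'
from h import *
def toprect(f,box,z,thr,close=5):
    im=f['frame'];x0,y0,x1,y1=box
    hsv=cv2.cvtColor(im,cv2.COLOR_RGB2HSV)
    m=((hsv[...,0]>8)&(hsv[...,0]<28)&(hsv[...,1]>35)&(im.max(2)>thr)).astype(np.uint8)
    b=np.zeros_like(m);b[y0:y1,x0:x1]=m[y0:y1,x0:x1]
    b=cv2.morphologyEx(b,cv2.MORPH_OPEN,np.ones((2,2)))
    n,l,s,_=cv2.connectedComponentsWithStats(b)
    k=1+np.argmax(s[1:,4]); cn,_=cv2.findContours((l==k).astype(np.uint8),cv2.RETR_EXTERNAL,cv2.CHAIN_APPROX_NONE)
    c=max(cn,key=cv2.contourArea)[:,0].astype(float)
    P=onplane(f,c,z)[:,:2].astype(np.float32)
    r=cv2.minAreaRect(P); return r,c
E
python3 - <<'E'
from m import *
f=load('top1.png');im=f['frame']
print(im[200,190:240].max(1)); print(im[225,335:420].max(1));print(im[165:260,215].max(1))
for thr in (150,175,185):
    print(thr,toprect(f,(335,165,420,240),55,thr)[0],toprect(f,(190,150,240,265),75,thr)[0])
# screws
g=im.min(2)
for (x0,y0,x1,y1) in [(235,160,330,185),(235,235,330,252)]:
    m=np.zeros_like(g);m[y0:y1,x0:x1]=(g[y0:y1,x0:x1]>120)
    n,l,s,c=cv2.connectedComponentsWithStats(m)
    for i in range(1,n): print(s[i],c[i],onplane(f,c[i],14))
    d=np.zeros_like(g);hs=cv2.cvtColor(im,cv2.COLOR_RGB2HSV)
    d[y0:y1,x0:x1]=((hs[...,1]<100))[y0:y1,x0:x1]
    P=np.argwhere(d>0)[:,::-1].astype(float);P=P[(P[:,0]>242)]
    W=onplane(f,P,14)[:,:2].astype(np.float32);print(cv2.minAreaRect(W),W.min(0),W.max(0),cv2.fitLine(W,2,0,.01,.01).ravel())
E
```

```text
[148 150 147 149 148 148 147 146 146 170 213 214 211 146 105 116 116 115
 113  80  85  84  84  86  83  82  83  82  76  81  77  76  81 217 216 217
 217 216 216 215 171  82  59  59  50  43  83 146 146 147]
[149 146 149 149 150 150 147 146  62  62  63  65  62  91 201 214 214 213
 214 212 213 214 213 213 211 213 212 214 211 211 212 212 209 210 212 211
 211 210 208 210 207 210 208 210 209 211 208 208 209 209 209 205 206 206
 205 207 206 206 207 205 204 207 207 206 205 206 205 203 203 204 204 203
 203 203 202 200 207 142 148 148 147 147 149 148 145]
[214 216 155 159 157 159 160 157 135  97 129 216 218 214 216 217 193 162
 160 158 157 160 156 157 122 216 215 218 216 217 216 218 217 217 185  82
  74  75  69  73  73  74  72  72  73  74  73  73  74  73  74  72  72  73
  73  72  70  73  73  70  70  69  71  72  72  69  70  67  70  69  66  69
  68  70  68  70  75  68  71  68  67 121 212 214 214 214 215 214 214 194
 138  80  89  91  90]
150 ((552.3611450195312, -30.9229736328125), (88.39209747314453, 98.29833221435547), 6.605751991271973) ((536.4237060546875, 220.57296752929688), (147.617538452148
[... 520 characters left out ...]
79  14.        ]]
[250 171   4   3  10] [251.5 171.8] [[603.7989521  173.06231978  14.        ]]
((606.8289184570312, 120.93403625488281), (9.808303833007812, 133.6600799560547), 5.170417308807373) [596.2298    54.603504] [617.1219  187.40747] [ 9.00842920e-02 -9.95934129e-01  6.06870422e+02  1.21097244e+02]
[309 240   3   4   9] [309.88888889 241.66666667] [[489.56910121  72.39421335  14.        ]]
[254 244   4   3   8] [255.5   244.875] [[481.66141148 161.99084091  14.        ]]
((485.93756103515625, 113.33915710449219), (8.017995834350586, 139.2200164794922), 5.0352301597595215) [477.56876   44.154793] [494.78986 182.67265] [ 8.71348977e-02 -9.96196508e-01  4.86100708e+02  1.13212845e+02]
```

Run:
```python
from m import *
f=load('wrist1.png');o,_=ray(f,(280,210));s=state()
from scipy.spatial.transform import Rotation as R
r=R.from_euler('xyz',s['ee_rot'],degrees=True);print('wristcam in tool',r.inv().apply(o-s['ee_pos']))
f=load('top1.png');im=f['frame']
u=np.array([-np.sin(np.radians(5.0)),np.cos(np.radians(5.0))]);n=np.array([-u[1],u[0]])
scr=np.array([550.54,77.82]); B=scr-30*u; print('mouth',B)
hs=cv2.cvtColor(im,cv2.COLOR_RGB2HSV)
m=((hs[...,0]>108)&(hs[...,0]<130)&(hs[...,1]>150)).astype(np.uint8);k,l,st,c=cv2.connectedComponentsWithStats(m)
for i in range(1,k):
    if st[i,4]>60:
        for z in (24,105):
            p=onplane(f,c[i],z)[0,:2];print('blue',st[i],c[i],z,p,'bay',(p-B)@u,(p-B)@n)
fs=load('scene1.png')
print('scr',proj(fs,[[611.5,83.25,14],[603.8,173.06,14],[489.57,72.39,14],[481.7,162,14]]))
def corners(c,w,h,a,z):
    r=np.radians(a);ux=np.array([np.cos(r),np.sin(r)]);uy=np.array([-ux[1],ux[0]])
    return [list(np.array(c)+i*w/2*ux+j*h/2*uy)+[z] for i,j in((1,1),(1,-1),(-1,-1),(-1,1))]
vis=fs['frame'][:,:,::-1].copy();vt=im[:,:,::-1].copy()
for F,v in((fs,vis),(f,vt)):
    pts=[(corners((552.5,-31),90,100,6.64,55)),(corners((536.6,220.7),150,50,5.03,75))]
    for q in pts: cv2.polylines(v,[np.int32(np.round(proj(F,q)*8))],True,(0,0,255),1,cv2.LINE_AA,3)
    for q in [[611.5,83.25,14],[603.8,173.06,14],[489.57,72.39,14],[481.7,162,14]]: cv2.circle(v,tuple(np.int32(np.round(proj(F,q)[0]*8)).tolist()),16,(0,0,255),1,cv2.LINE_AA,3)
cv2.imwrite('pics/sc_ov.png',cv2.resize(vis[160:330,130:390],None,fx=3,fy=3,interpolation=cv2.INTER_CUBIC))
cv2.imwrite('pics/tp_ov.png',cv2.resize(vt[140:270,190:430],None,fx=3.3,fy=3.3,interpolation=cv2.INTER_CUBIC))
```

```text
wristcam in tool [ 7.99529484e+01 -5.86498930e-02 -1.69160234e+02]
mouth [553.15467228  47.93415906]
blue [237  98  16  18 146] [244.78767123 106.29452055] 24 [713.57163151 187.6985458 ] bay 125.25128182201564 -171.98779320452303
blue [237  98  16  18 146] [244.78767123 106.29452055] 105 [684.97414415 179.72676718] bay 119.8022734807493 -142.80434163266304
blue [249 282  28  29 391] [262.85933504 295.64450128] 24 [400.72483491 146.68769958] bay 111.66288918161865 143.24285765050794
blue [249 282  28  29 391] [262.85933504 295.64450128] 105 [409.03683527 143.55435735] bay 107.8170317010915 135.2355757321367
scr [[258.65618624 273.91111206]
 [317.11389394 263.55109278]
 [241.44279275 226.92032718]
 [292.49007657 219.25378005]]
```

View pics/sc_ov.png

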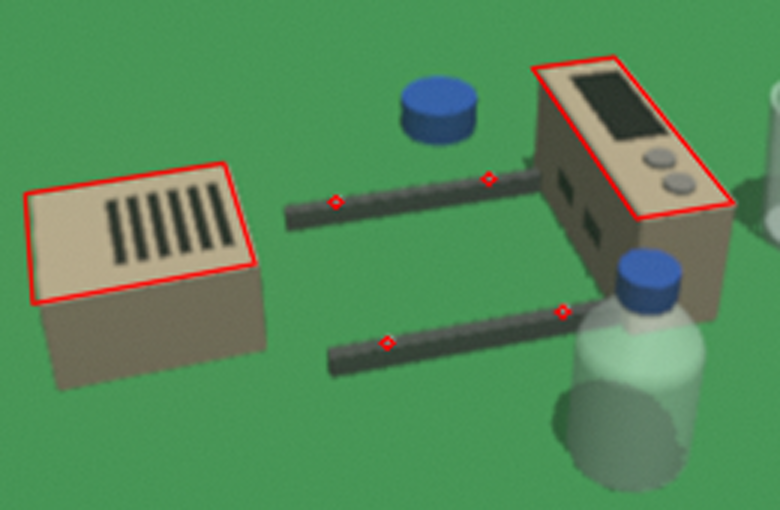

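The measurements agree across both views: the overlay lies on the module's and block's top edges, and the circles fall on the four screws. The bay mouth is at (553.2, 47.9) with yaw 95.0. The module sits at bay (-78, about +7) and is +1.6° askew. I'll first push it sideways from its left, squared to the lane, then push it in from behind.

```bash
python3 -m creep '[[0.4,31,-28,0,0,0,0],[0.4,31,-28,0,0,0,0],[0.4,31,-28,0,0,0,0],[0.4,31,-28,0,0,0,0],[0.4,31,-28,0,0,0,0]]'; python3 -m creep '[[0.4,31,-28,0,0,0,0],[0.4,31,-28,0,0,0,0],[0.4,31,-28,0,0,0,0],[0.4,31,-28,0,0,0,0],[0.4,31,-28,0,0,0,0]]'
python3 -m creep '[[0.4,31,-28,0,0,0,0],[0.4,31,-28,0,0,0,0],[0.4,0,0,20,0,0,10],[0.4,0,0,20,0,0,10],[0.4,0,0,20,0,0,1.7]]'
```

```text
time_s: 0.78
ee_pos: [334.4, -317.3, 213.8]
ee_rot: [-180.0, -0.0, 26.7]
force: [0.4, 0.3, -0.4]
gripper_width: 55.1
time_s: 1.4
ee_pos: [409.8, -122.6, 213.9]
ee_rot: [180.0, 0.0, 26.7]
force: [1.4, -0.5, -0.2]
gripper_width: 54.8
time_s: 2.02
ee_pos: [439.6, -45.8, 153.2]
ee_rot: [180.0, 0.0, 5.0]
force: [-0.2, 0.6, 0.7]
gripper_width: 55.2
```

```bash
python3 -m creep '[[0.4,0,-2,32,0,0,0],[0.4,0,-2,32,0,0,0],[0.4,0,-1,32,0,0,0],[0.4,0,0,32,0,0,0],[0.4,0,0,5,0,0,0]]'; python3 -m creep '[[0.4,15,0,0,0,0,0],[0.4,15,0,0,0,0,0],[0.4,7,0,0,0,0,0],[0.4,5,0,0,0,0,0],[0.4,0,0,0,0,0,0]]'
python3 - <<'E'
from m import *
f=snap('top','top2.png');snap('scene','scene2.png')
cv2.imwrite('pics/t2.png',cv2.resize(f['frame'][130:330,190:430,::-1],None,fx=3,fy=3))
E
```

```text
time_s: 2.65
ee_pos: [437.6, -40.8, 19.3]
ee_rot: [-179.9, 0.3, 5.0]
force: [0.1, 0.7, 0.4]
gripper_width: 54.5
time_s: 3.28
ee_pos: [481.4, -37.3, 21.1]
ee_rot: [180.0, -0.0, 5.1]
force: [0.2, -0.2, -0.0]
gripper_width: 54.8
```

View pics/scene2.png

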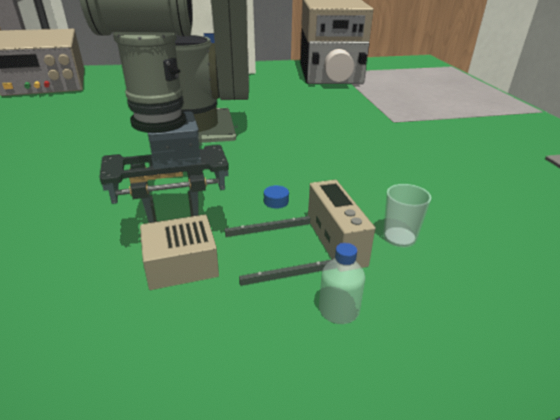

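View pics/t2.png

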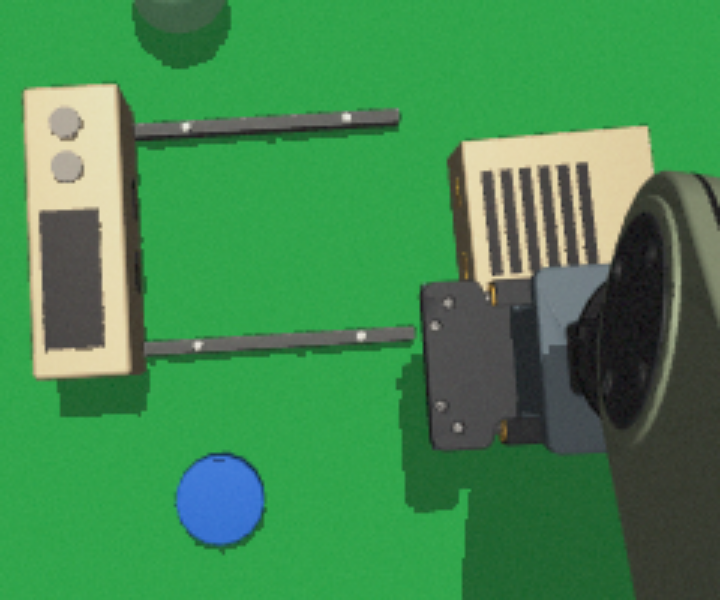

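The fingers are down on the module's left (fingertips near (150,215) in the scene view) and the module hasn't moved. Next, the slow side push.

```bash
python3 -m creep '[[0.4,3,0,0,0,0,0],[0.4,3,0,0,0,0,0],[0.4,2,0,0,0,0,0],[0.4,1,0,0,0,0,0],[0.4,1,0,0,0,0,0]]';  python3 -m creep '[[0.4,1,0,0,0,0,0],[0.4,1,0,0,0,0,0],[0.4,1,0,0,0,0,0],[0.4,1,0,0,0,0,0],[0.4,0,0,0,0,0,0]]'
python3 - <<'E'
from m import *
f=snap('top','top3.png');snap('scene','scene3.png')
cv2.imwrite('pics/t3.png',cv2.resize(f['frame'][130:330,190:430,::-1],None,fx=3,fy=3))
g=snap('wrist','wrist3.png')
E
```

```text
time_s: 4.0
ee_pos: [491.0, -36.5, 20.9]
ee_rot: [180.0, 0.0, 5.1]
force: [-2.2, 0.1, 0.8]
gripper_width: 54.9
time_s: 4.62
ee_pos: [494.3, -35.8, 20.8]
ee_rot: [-180.0, 0.1, 5.0]
force: [-4.5, 1.4, 0.3]
gripper_width: 54.6
```

View pics/t3.png

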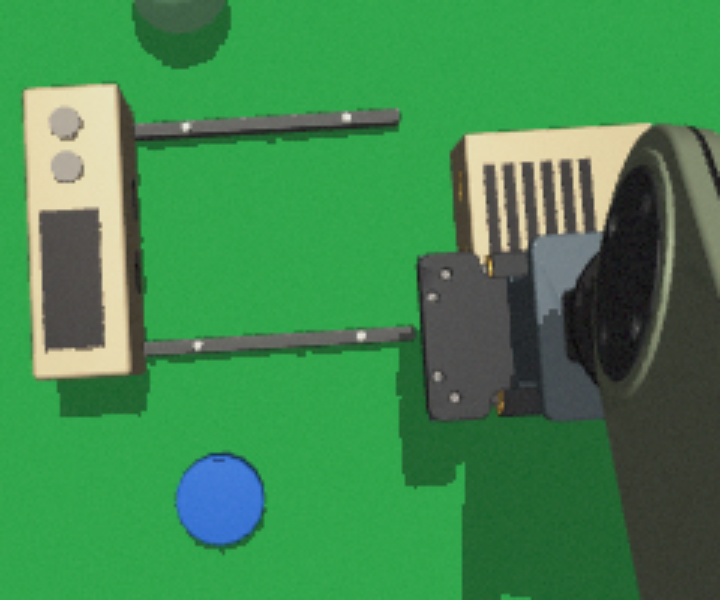

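View pics/wrist3.png

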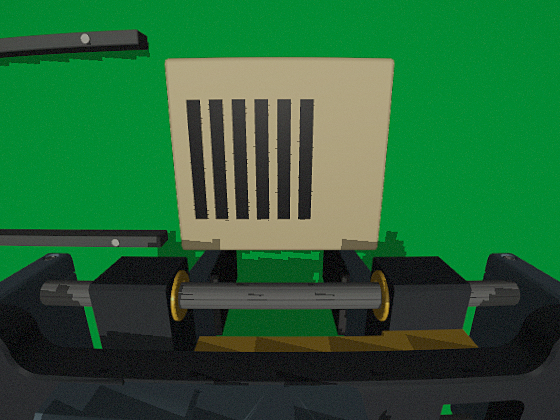

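The fingers now touch the module's left face. In the wrist view, the module's top spans (165–393, 58–250) and the near-mouth screws are at (85,39) and (115,243). I'll measure from the wrist camera.

```bash
cat > w.py <<'E'
import sys
from m import *
f=load(sys.argv[1]); box=eval(sys.argv[2]); 
im=f['frame'];hs=cv2.cvtColor(im,cv2.COLOR_RGB2HSV)
r,c=toprect(f,box,55,int(sys.argv[3]) if len(sys.argv)>3 else 150)
a=r[2]; 
B=np.array([553.15,47.93]);t=np.radians(5.0);u=np.array([-np.sin(t),np.cos(t)]);n=np.array([-u[1],u[0]])
d=np.array(r[0])-B
print('module world',r,'bay',d@u,d@n)
bx=cv2.boxPoints(r)-B;print('corners bay',np.round(np.c_[bx@u,bx@n],1).tolist())
m=(im.min(2)>120).astype(np.uint8)*(hs[...,1]<40);k,l,s,ce=cv2.connectedComponentsWithStats(m)
for i in range(1,k):
    if 5<s[i,4]<250:
        p=onplane(f,ce[i],14)[0,:2]-B; print('screw?',np.round(ce[i],1),s[i,4],'bay',np.round([p@u,p@n],1))
E
python3 w.py wrist3.png '(150,45,410,260)'
python3 - <<'E'
from m import *
im=load('wrist3.png')['frame'];print(im[39,80:92].min(1),im[150,155:180].max(1),im[230:256,280].max(1))
E
```

```text
module world ((557.0282592773438, -30.907257080078125), (86.93566131591797, 97.40496826171875), 5.07792329788208) bay -78.87527008315466 3.007618367087291
corners bay [[-30.2, 46.5], [-127.6, 46.4], [-127.5, -40.5], [-30.1, -40.4]]
screw? [84.4 38. ] 59 bay [ 29.5 -60.9]
screw? [115.  242.1] 39 bay [29.3 60.6]
[ 75 126 146 144 146 142 142 146 147 101  57  72] [141 139 139 140 140 141 142 140 143 141 144 139 142 139 142 140 143 132
 165 169 174 174 173 175 173] [167 167 170 170 170 168 166 167 170 168 167 166 167 168 167 168 168 170
 169 147  80  78  75  79 147 143]
```

Wrist view result: the module is square (5.08° against 5.0°) and +3 mm off the centre line, and the screws are symmetric at ±60.7. I'll push it 3.5 mm more, then retreat and re-measure.

```bash
python3 -m creep '[[0.4,1,0,0,0,0,0],[0.4,1,0,0,0,0,0],[0.4,1,0,0,0,0,0],[0.4,0.5,0,0,0,0,0],[0.4,0,0,0,0,0,0]]';  python3 - <<'E'
from m import *
snap('wrist','wrist4.png')
E
python3 w.py wrist4.png '(150,45,410,260)'
python3 -m creep '[[0.4,-3,0,0,0,0,0],[0.4,-15,0,0,0,0,0],[0.4,-25,0,0,0,0,0],[0.4,-25,0,0,0,0,0],[0.4,-15,0,0,0,0,0]]';  python3 - <<'E'
from m import *
snap('wrist','wrist5.png');snap('top','top5.png')
E
python3 w.py wrist5.png '(100,0,450,300)';python3 w.py top5.png '(335,150,420,240)' 175
```

```text
time_s: 5.4
ee_pos: [498.9, -35.9, 20.9]
ee_rot: [180.0, -0.0, 5.0]
force: [-2.8, -0.6, -1.1]
gripper_width: 54.7
module world ((561.1431884765625, -30.972946166992188), (87.05320739746094, 97.43482208251953), 5.022215366363525) bay -79.29934891397286 -1.0859271030369295
corners bay [[-30.6, 42.5], [-128.0, 42.4], [-128.0, -44.6], [-30.6, -44.6]]
screw? [85.2 46.1] 59 bay [ 29.4 -61. ]
screw? [115.5 248. ] 36 bay [29.4 60.7]
time_s: 6.08
ee_pos: [414.2, -43.2, 21.1]
ee_rot: [180.0, 0.0, 5.0]
force: [-0.4, -0.1, 0.5]
gripper_width: 55.0
module world ((529.0665283203125, -33.81061553955078), (27.713960647583008, 97.43777465820312), 5.067286491394043) bay -79.33055495707089 31.11599085894769
corners bay [[-30.6, 45.0], [-128.1, 44.9], [-128.0, 17.2], [-30.6, 17.3]]
screw? [ 95. 116.] 55 bay [29.3 62. ]
module world ((559.47998046875, -31.794979095458984), (88.08590698242188, 98.19149017333984), 4.959746360778809) bay -79.97329562970357 0.6425967866131744
corners bay [[-30.8, 44.7], [-129.0, 44.7], [-129.1, -43.4], [-30.9, -43.4]]
screw? [211.1 170.2] 74 bay [187.9 -68.1]
screw? [305.  168.8] 10 bay [ 30.1 -61.2]
screw? [251.7 171.6] 11 bay [119.8 -61.6]
screw? [211.6 185. ] 75 bay [188.2 -42.9]
screw? [309.8 241.5] 10 bay [30.  60.9]
screw? [255.4 244.5] 11 bay [120.   60.6]
```

View pics/wrist5.png

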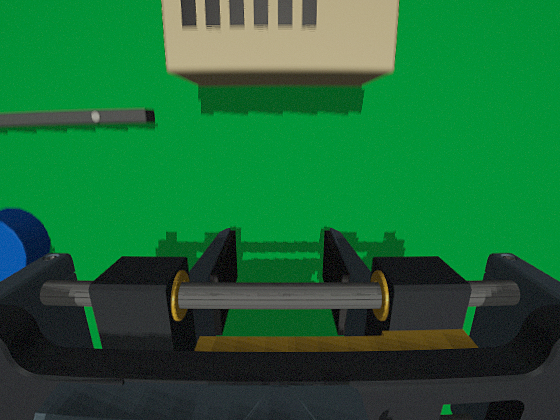

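View pics/top5.png

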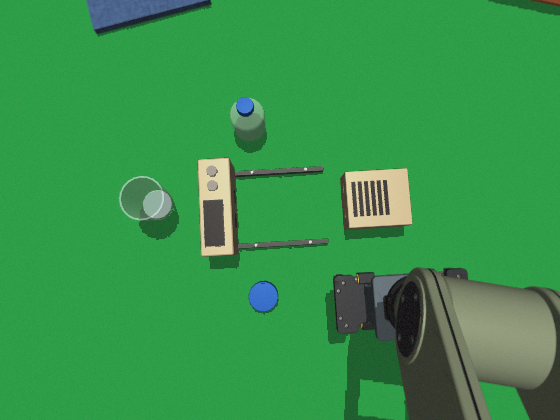

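The module is now centred: lateral +0.6 by the top view and -1.1 by the wrist view, and square to within 0.1°. In the top view it spans (345–411, 168–228), with the gripper at (345,305). I'll lift, go round behind it and turn to yaw 95.

```bash
python3 -m creep '[[0.4,0,0,-40,0,0,0],[0.4,0,0,-50,0,0,0],[0.4,0,0,-40,0,0,0],[0.4,37,27,0,0,0,0],[0.4,37,27,0,0,0,0]]'; python3 -m creep '[[0.4,37,27,0,0,0,0],[0.4,36,26,0,0,0,0],[0.4,0,0,0,0,0,-10],[0.4,0,0,0,0,0,-10],[0.4,0,0,0,0,0,-10]]'; python3 -m creep '[[0.4,0,0,0,0,0,-10],[0.4,0,0,0,0,0,-10],[0.4,0,0,0,0,0,-10],[0.4,0,0,0,0,0,-10],[0.4,0,0,0,0,0,-10]]'; python3 -m creep '[[0.4,0,0,0,0,0,-10],[0.4,0,0,0,0,0,0]]'
```

```text
time_s: 6.8
ee_pos: [496.9, -91.0, 152.5]
ee_rot: [179.9, -0.3, 5.1]
force: [-0.2, 0.1, 0.1]
gripper_width: 54.9
time_s: 7.42
ee_pos: [572.9, -137.0, 150.9]
ee_rot: [179.9, -0.0, 35.4]
force: [-0.4, 0.1, 0.1]
gripper_width: 54.8
time_s: 8.05
ee_pos: [572.8, -136.9, 151.1]
ee_rot: [179.9, 0.0, 85.4]
force: [-0.2, 0.0, 0.1]
gripper_width: 54.9
time_s: 8.3
ee_pos: [572.6, -136.9, 151.1]
ee_rot: [179.9, 0.0, 94.9]
force: [0.8, 0.2, 0.2]
gripper_width: 55.1
```

```bash
python3 -m creep '[[0.4,0,-3,35,0,0,0],[0.4,0,0,40,0,0,0],[0.4,0,0,40,0,0,0],[0.4,0,0,15,0,0,0],[0.4,0,0,0,0,0,-0.1]]'; python3 -m creep '[[0.4,10,0,0,0,0,0],[0.4,10,0,0,0,0,0],[0.4,10,0,0,0,0,0],[0.4,5,0,0,0,0,0],[0.4,0,0,0,0,0,0]]'
python3 - <<'E'
from m import *
f=snap('wrist','wrist6.png')
E
python3 w.py wrist6.png '(100,0,450,300)' 120
```

```text
time_s: 8.93
ee_pos: [568.9, -137.0, 20.5]
ee_rot: [-179.9, -0.0, 95.1]
force: [-0.3, 0.7, -0.1]
gripper_width: 54.9
time_s: 9.55
ee_pos: [565.7, -101.7, 21.2]
ee_rot: [180.0, 0.0, 95.2]
force: [0.5, 0.1, -0.4]
gripper_width: 54.9
module world ((560.9160766601562, -25.84201431274414), (87.74520874023438, 87.58599090576172), 5.056842803955078) bay -74.16814770545525 -1.306869692403645
corners bay [[-30.4, 42.6], [-118.0, 42.5], [-117.9, -45.2], [-30.3, -45.1]]
```

View pics/wrist6.png

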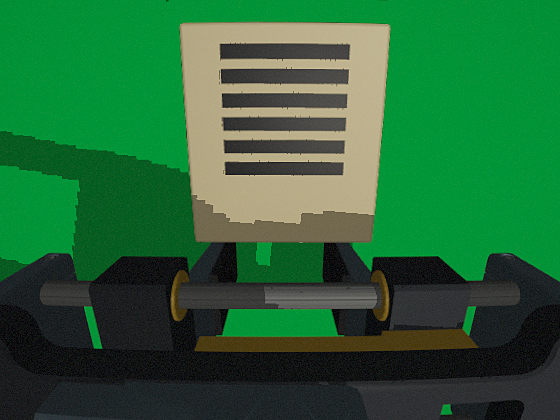

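The module is square ahead of the fingers. In the wrist view its top spans (180–390, 22–242), yaw 5.06, and the fingers are just behind the panel. Now the push.

```bash
python3 -m creep '[[0.4,2,0,0,0,0,0.1],[0.4,2,0,0,0,0,0],[0.4,3,0,0,0,0,0],[0.4,4,0,0,0,0,0],[0.4,4,0,0,0,0,0]]'; python3 -m creep '[[0.4,4,0,0,0,0,0],[0.4,4,0,0,0,0,0],[0.4,3,0,0,0,0,0],[0.4,2,0,0,0,0,0],[0.4,0,0,0,0,0,0]]'
python3 - <<'E'
from m import *
f=snap('wrist','wrist7.png');snap('top','top7.png')
E
python3 w.py wrist7.png '(100,0,450,300)' 110;python3 w.py top7.png '(300,150,420,240)' 175
```

```text
time_s: 10.22
ee_pos: [564.3, -87.2, 20.9]
ee_rot: [180.0, 0.0, 95.0]
force: [1.0, -2.8, -0.8]
gripper_width: 54.5
time_s: 10.85
ee_pos: [563.1, -73.8, 20.9]
ee_rot: [-180.0, -0.0, 95.0]
force: [-0.2, -0.9, -1.2]
gripper_width: 54.8
module world ((559.1028442382812, -6.493644714355469), (87.66520690917969, 96.85833740234375), 5.07767915725708) bay -54.73537087631829 -1.1868586906274878
corners bay [[-6.4, 42.7], [-103.2, 42.6], [-103.1, -45.1], [-6.2, -45.0]]
module world ((556.61669921875, -1.0357704162597656), (88.28990173339844, 84.55915069580078), 4.964458465576172) bay -49.0815836219485 0.8141407082428576
corners bay [[-6.8, 44.9], [-91.3, 45.0], [-91.4, -43.3], [-6.8, -43.4]]
screw? [211.1 170.3] 76 bay [188.  -67.9]
screw? [304.9 168.6] 11 bay [ 30.2 -61.5]
screw? [251.8 171.5] 12 bay [119.7 -61.8]
screw? [397.  183.9] 36 bay [-121.9  -26.6]
screw? [211.6 185. ] 76 bay [188.1 -42.8]
screw? [309.9 241.4] 11 bay [29.8 60.7]
screw? [255.4 244.5] 11 bay [120.   60.6]
```

View pics/top7.png

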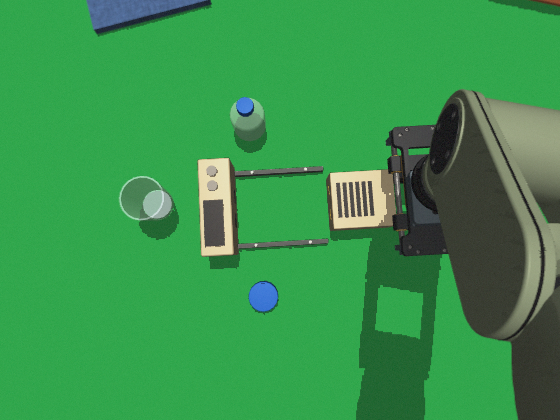

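View pics/wrist7.png

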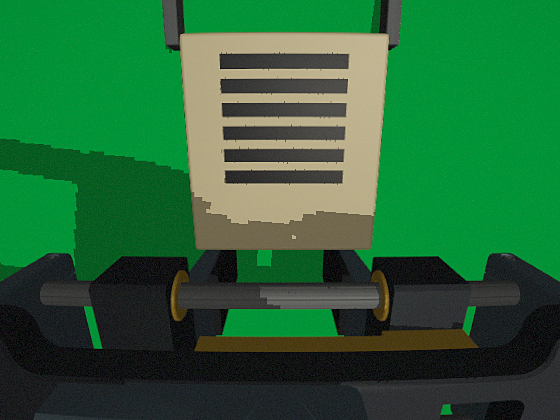

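The module's plug face is right at the mouth, centred between the rail tips (seen at (175,45) and (388,45) in the wrist view). I'll carry on down the lane.

```bash
python3 -m creep '[[0.4,3,0,0,0,0,0],[0.4,5,0,0,0,0,0],[0.4,5,0,0,0,0,0],[0.4,5,0,0,0,0,0],[0.4,5,0,0,0,0,0]]'; python3 -m creep '[[0.4,5,0,0,0,0,0],[0.4,5,0,0,0,0,0],[0.4,5,0,0,0,0,0],[0.4,5,0,0,0,0,0],[0.4,5,0,0,0,0,0]]';python3 -m creep '[[0.4,5,0,0,0,0,0],[0.4,5,0,0,0,0,0],[0.4,5,0,0,0,0,0],[0.4,3,0,0,0,0,0],[0.4,0,0,0,0,0,0]]'
python3 - <<'E'
from m import *
f=snap('wrist','wrist8.png');snap('top','top8.png')
E
python3 w.py wrist8.png '(100,0,450,300)' 110;python3 w.py top8.png '(236,150,420,240)' 175
```

```text
time_s: 11.58
ee_pos: [561.2, -51.1, 21.1]
ee_rot: [180.0, 0.0, 95.1]
force: [-0.1, -4.1, 0.8]
gripper_width: 54.5
time_s: 12.2
ee_pos: [559.0, -26.2, 21.1]
ee_rot: [180.0, 0.0, 95.0]
force: [0.0, -4.9, 2.1]
gripper_width: 54.7
time_s: 12.82
ee_pos: [557.3, -8.0, 20.9]
ee_rot: [180.0, -0.0, 95.0]
force: [1.8, -2.6, 1.5]
gripper_width: 54.8
module world ((553.4331665039062, 59.316165924072266), (87.95660400390625, 96.96874237060547), 5.085900783538818) bay 11.318158538184482 -1.2744587180291984
corners bay [[59.7, 42.8], [-37.2, 42.6], [-37.1, -45.3], [59.9, -45.2]]
screw? [175.6 112. ] 61 bay [29.7 60.8]
screw? [387.1 112. ] 68 bay [ 29.8 -60.9]
module world ((550.8060302734375, 65.49832153320312), (88.30986022949219, 83.3841781616211), 5.041963577270508) bay 17.705759188244578 0.8038701020331033
corners bay [[59.4, 45.0], [-24.0, 44.9], [-24.0, -43.4], [59.4, -43.3]]
screw? [211.1 170.2] 75 bay [187.9 -68. ]
screw? [304.9 168.6] 11 bay [ 30.2 -61.5]
screw? [251.8 171.5] 12 bay [119.7 -61.8]
screw? [350.7 186.4] 35 bay [-44.4 -26.9]
screw? [211.6 185. ] 76 bay [188.1 -42.8]
screw? [309.9 241.4] 11 bay [29.8 60.7]
screw? [255.4 244.5] 11 bay [120.   60.6]
```

View pics/top8.png

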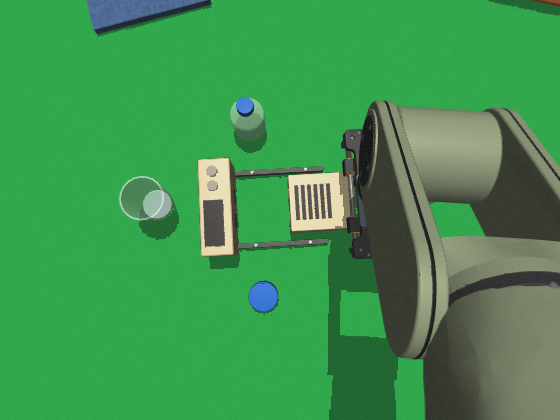

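View pics/wrist8.png

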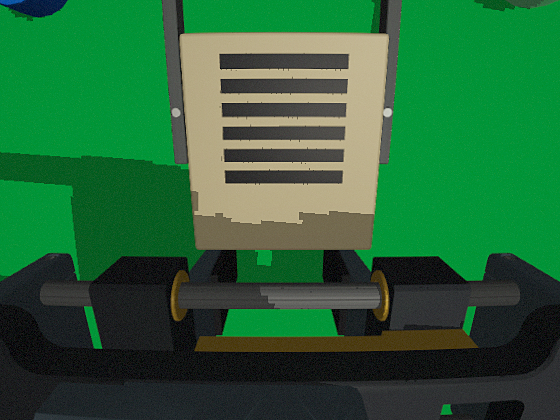

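Straight and centred in the lane, with the module at bay x≈11 and yaw 5.05. About 90 mm remain.

```bash
python3 -m creep '[[0.4,3,0,0,0,0,0],[0.4,5,0,0,0,0,0],[0.4,5,0,0,0,0,0],[0.4,5,0,0,0,0,0],[0.4,5,0,0,0,0,0]]'; python3 -m creep '[[0.4,5,0,0,0,0,0],[0.4,5,0,0,0,0,0],[0.4,5,0,0,0,0,0],[0.4,5,0,0,0,0,0],[0.4,5,0,0,0,0,0]]';python3 -m creep '[[0.4,5,0,0,0,0,0],[0.4,5,0,0,0,0,0],[0.4,5,0,0,0,0,0],[0.4,4,0,0,0,0,0],[0.4,3,0,0,0,0,0]]'; python3 -m creep '[[0.4,3,0,0,0,0,0],[0.4,2,0,0,0,0,0],[0.4,2,0,0,0,0,0],[0.4,1,0,0,0,0,0],[0.4,0,0,0,0,0,0]]';python3 - <<'E'
from m import *
f=snap('wrist','wrist9.png');snap('top','top9.png')
E
python3 w.py wrist9.png '(175,33,395,300)' 110
```

```text
time_s: 13.55
ee_pos: [555.1, 14.9, 20.7]
ee_rot: [-180.0, -0.0, 95.1]
force: [1.0, -2.4, -2.0]
gripper_width: 54.6
time_s: 14.18
ee_pos: [553.1, 39.6, 20.9]
ee_rot: [-180.0, 0.0, 95.0]
force: [0.0, -1.4, -1.7]
gripper_width: 54.7
time_s: 14.8
ee_pos: [551.2, 61.4, 20.9]
ee_rot: [-180.0, 0.0, 95.1]
force: [-1.1, -2.8, -1.2]
gripper_width: 54.9
time_s: 15.42
ee_pos: [550.5, 69.3, 20.9]
ee_rot: [180.0, -0.0, 95.0]
force: [-0.2, -1.4, -0.5]
gripper_width: 54.8
module world ((546.736572265625, 136.66799926757812), (88.05304718017578, 96.97208404541016), 5.030995845794678) bay 88.9592914473784 -1.3450035305280093
corners bay [[137.4, 42.7], [40.4, 42.7], [40.5, -45.4], [137.5, -45.3]]
screw? [173.7  89.5] 67 bay [119.6  60.9]
screw? [389.   89.3] 70 bay [119.8 -60.8]
screw? [375.5 237.8] 44 bay [ 29.8 -61. ]
```

View pics/wrist9.png

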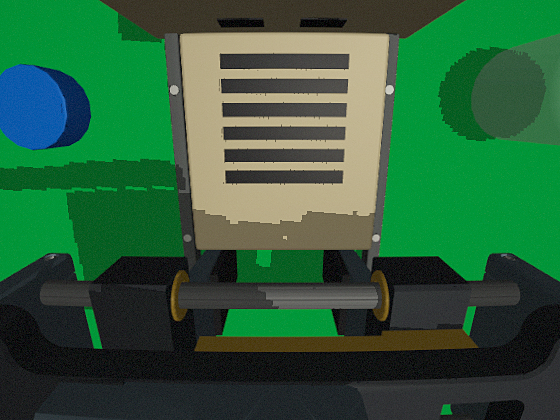

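The block is directly ahead (its front face fills the top of the wrist view, above row 38) and the module is at x≈88. I'll creep on until the force rises.

```bash
python3 -m creep '[[0.4,2,0,0,0,0,0],[0.4,2,0,0,0,0,0],[0.4,2,0,0,0,0,0],[0.4,2,0,0,0,0,0],[0.4,1,0,0,0,0,0]]'; python3 -m creep '[[0.4,1,0,0,0,0,0],[0.4,0.5,0,0,0,0,0],[0.4,0.5,0,0,0,0,0],[0.4,0,0,0,0,0,0]]'; python3 -m creep '[[0.4,0.5,0,0,0,0,0],[0.4,0,0,0,0,0,0]]'; python3 -m creep '[[0.4,0.5,0,0,0,0,0],[0.4,0,0,0,0,0,0]]'
```

```text
time_s: 16.15
ee_pos: [549.8, 78.2, 21.0]
ee_rot: [180.0, 0.0, 95.1]
force: [-0.7, -2.4, -0.1]
gripper_width: 54.7
time_s: 16.65
ee_pos: [549.6, 80.1, 21.0]
ee_rot: [180.0, 0.0, 95.0]
force: [0.4, -2.8, -0.6]
gripper_width: 54.9
time_s: 16.9
ee_pos: [549.6, 80.1, 21.0]
ee_rot: [180.0, 0.0, 95.1]
force: [0.3, -5.0, -0.4]
gripper_width: 54.5
time_s: 17.15
ee_pos: [549.6, 80.2, 21.0]
ee_rot: [180.0, 0.1, 95.1]
force: [1.2, -7.7, 0.4]
gripper_width: 54.9
```

TCP has stalled at y=80.1 while the force climbs, so the module is against the block. I'll press a little more to seat it flush, then look.

```bash
python3 -m creep '[[0.4,0.7,0,0,0,0,0],[0.4,0.7,0,0,0,0,0],[0.4,0.7,0,0,0,0,0],[0.4,0,0,0,0,0,0]]';  python3 - <<'E'
from m import *
f=snap('wrist','wrist10.png')
E
python3 w.py wrist10.png '(175,33,395,300)' 110
```

```text
time_s: 17.65
ee_pos: [549.7, 80.1, 21.1]
ee_rot: [180.0, 0.3, 95.1]
force: [1.2, -14.1, 1.0]
gripper_width: 54.9
module world ((545.808837890625, 147.34129333496094), (88.04733276367188, 97.2035903930664), 5.141303062438965) bay 99.6728277870049 -1.3510383369224728
corners bay [[148.2, 42.8], [51.0, 42.6], [51.2, -45.5], [148.4, -45.3]]
screw? [175.2 109.1] 64 bay [119.6  60.9]
screw? [387.7 109.5] 71 bay [119.8 -60.9]
screw? [373.5 252.9] 44 bay [ 30.  -60.8]
```

View pics/wrist10.png

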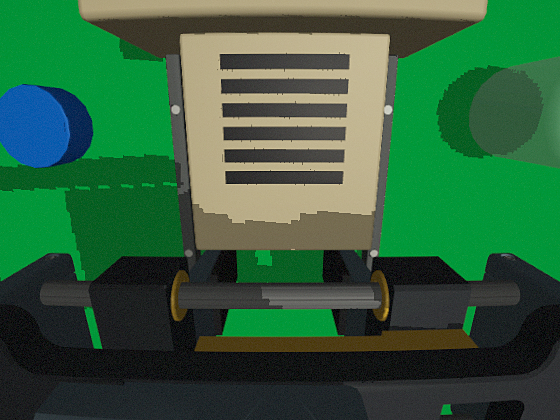

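Home: the module's origin is at x = 99.7, yaw is 5.1, and the push force is 14 N with no further travel. Now I'll back straight out, rise, move clear and check.

```bash
python3 -m creep '[[0.4,-4,0,0,0,0,0],[0.4,-10,0,0,0,0,0],[0.4,-25,0,0,0,0,0],[0.4,-30,0,0,0,0,0],[0.4,-20,0,0,0,0,0]]'; python3 -m creep '[[0.4,-10,0,-20,0,0,0],[0.4,-10,0,-40,0,0,0],[0.4,0,0,-50,0,0,0],[0.4,0,0,-40,0,0,0],[0.4,0,0,0,0,0,0]]'; python3 -m creep '[[0.4,-40,0,0,0,0,0],[0.4,-45,0,0,0,0,0],[0.4,-45,0,0,0,0,0],[0.4,-30,0,0,0,0,0],[0.4,0,0,0,0,0,0]]'
python3 - <<'E'
from m import *
f=snap('top','top11.png');g=snap('scene','scene11.png')
cv2.imwrite('pics/t11.png',cv2.resize(f['frame'][140:270,180:420,::-1],None,fx=3.3,fy=3.3,interpolation=cv2.INTER_CUBIC))
E
python3 w.py top11.png '(239,150,420,240)' 175
python3 - <<'E'
from m import *
f=load('top11.png');hs=cv2.cvtColor(f['frame'],cv2.COLOR_RGB2HSV)
print('block',toprect(f,(190,150,234,265),75,175)[0])
m=((hs[...,0]>108)&(hs[...,0]<130)&(hs[...,1]>150)).astype(np.uint8);k,l,st,c=cv2.connectedComponentsWithStats(m)
print([np.round(c[i],1).tolist() for i in range(1,k) if st[i,4]>60])
E
```

```text
time_s: 18.32
ee_pos: [557.2, -6.4, 21.0]
ee_rot: [180.0, -0.0, 95.0]
force: [0.3, 0.4, 0.4]
gripper_width: 54.6
time_s: 18.95
ee_pos: [561.0, -25.4, 174.6]
ee_rot: [179.5, 0.0, 95.0]
force: [-0.2, 1.1, -0.8]
gripper_width: 54.6
time_s: 19.58
ee_pos: [572.3, -186.2, 169.3]
ee_rot: [-179.9, -0.1, 94.9]
force: [0.7, 0.9, 0.1]
gripper_width: 54.8
module world ((544.3706665039062, 142.58592224121094), (87.93817901611328, 91.32041931152344), 5.037576198577881) bay 95.06089721136031 0.4961182731905247
corners bay [[140.7, 44.5], [49.4, 44.4], [49.4, -43.5], [140.7, -43.4]]
screw? [210.9 170.2] 72 bay [188.3 -68.1]
screw? [305.  168.8] 10 bay [ 30.1 -61.2]
screw? [251.5 171.8] 10 bay [120.2 -61.4]
screw? [211.6 185. ] 75 bay [188.2 -42.9]
screw? [309.8 241.5] 10 bay [30.  60.9]
screw? [255.5 244.9] 8 bay [119.9  61.3]
block ((536.755615234375, 220.82460021972656), (146.91326904296875, 47.09119415283203), 5.006434440612793)
[[244.0, 106.2], [263.0, 295.6]]
```

View pics/t11.png

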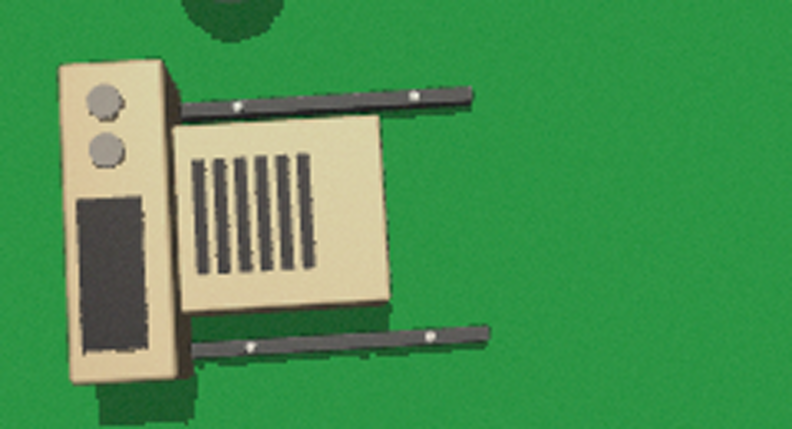

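View pics/scene11.png

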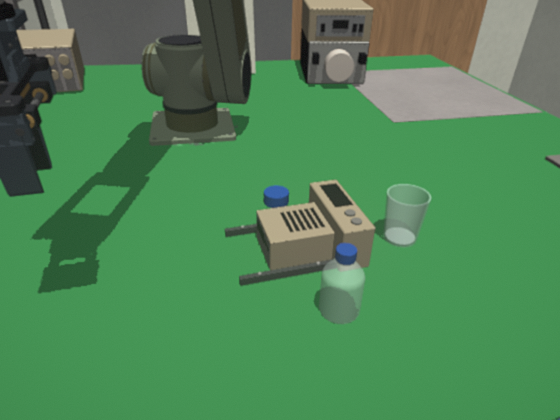

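The module sits flush: the top crop shows no gap to the block and even clearance to both rails. The bottle cap's centroid moved by 0.8 px, so I'll check that before handing in.

Run:
```python
from m import *
for pre,ns in(('top',(1,2,5,7,8,9,11)),('scene',(1,2,3,11))):
  for n in ns:
    f=load(f'{pre}{n}.png');hs=cv2.cvtColor(f['frame'],cv2.COLOR_RGB2HSV)
    m=((hs[...,0]>108)&(hs[...,0]<130)&(hs[...,1]>150)).astype(np.uint8);k,l,st,c=cv2.connectedComponentsWithStats(m)
    print(pre,n,[(st[i,:].tolist(),np.round(c[i],1).tolist()) for i in range(1,k) if 60<st[i,4]<1500])
a=load('top1.png')['frame'].astype(int);b=load('top11.png')['frame'].astype(int)
d=np.abs(a-b).max(2);print('bottle diff',(d[85:155,225:275]>40).sum(),'beaker',(d[170:235,112:185]>40).sum())
cv2.imwrite('pics/b.png',np.hstack([cv2.resize(x[85:155,225:275,::-1].astype(np.uint8),None,fx=7,fy=7) for x in(a,b)]))
```

```text
top 1 [([237, 98, 16, 18, 146], [244.8, 106.3]), ([249, 282, 28, 29, 391], [262.9, 295.6])]
top 2 [([249, 282, 28, 29, 381], [262.6, 295.6])]
top 5 [([237, 98, 16, 18, 118], [244.6, 106.2]), ([250, 282, 27, 29, 347], [263.1, 295.9])]
top 7 [([249, 282, 28, 29, 311], [263.0, 297.2])]
top 8 [([249, 284, 28, 27, 229], [263.1, 297.4])]
top 9 [([249, 282, 28, 29, 362], [262.9, 295.9])]
top 11 [([237, 97, 16, 19, 148], [244.0, 106.2]), ([249, 282, 28, 29, 403], [263.0, 295.6])]
scene 1 [([265, 187, 23, 11, 119], [277.1, 191.6]), ([337, 244, 19, 13, 194], [346.1, 249.6])]
scene 2 [([265, 187, 23, 11, 177], [276.3, 191.8]), ([337, 244, 19, 13, 194], [346.1, 249.6])]
scene 3 [([265, 187, 23, 11, 167], [276.4, 191.9]), ([337, 244, 19, 13, 192], [346.1, 249.5])]
scene 11 [([265, 187, 23, 12, 218], [276.2, 192.3]), ([337, 244, 19, 13, 191], [346.1, 249.5])]
bottle diff 0 beaker 0
```

View pics/b.png

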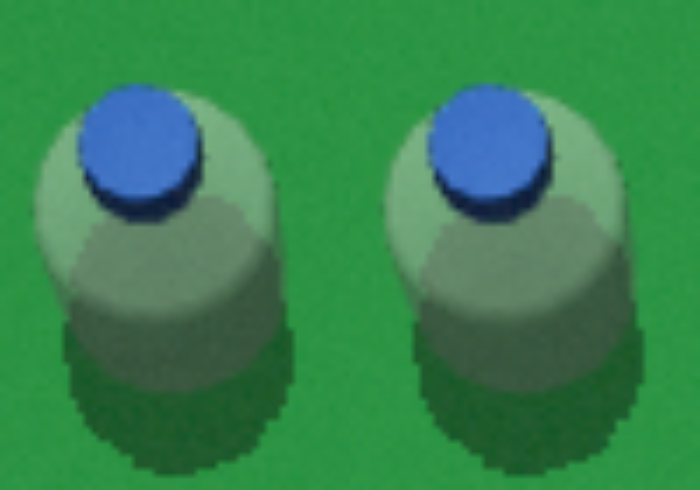

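The two bottle crops are identical, with no differing pixels (the 0.8 px was mask noise), and the beaker and cap haven't moved either. Handing in.

```bash
python3 -c "
from workcell import job_done,state
print(job_done()); print(state()['time_s'])"
```

```text
the job is handed in; nothing more can be done
None
the job is handed in; nothing more can be done
```

The module is home against the docking block, square and flush, and I handed the job in at about 20 s of the 48 s allowed. I pushed it about 8 mm sideways from its left to centre and square it. Then I pushed it straight down the lane from behind with both fingertips, kept above rail height. It stopped at the block under about 14 N, and I backed the arm out, up and clear.

**Position:** the wrist view put the module's origin at x = 99.7 mm, and the top view shows no gap at the block.

**Squareness:** the module measured 5.04° and the block 5.01° in the final top view. The last wrist view, taken while still pressing, read 5.14°.

**Centring:** the two cameras disagree slightly on the sideways position, +0.5 mm from the top and -1.4 mm from the wrist. Both are within the stated 2 mm calibration and leave about 10 mm clear of each rail.

**Other objects:** the bottle and beaker pictures match those from the start, and the cap's position is unchanged. I have no direct contact sensing on the rails, but no picture or force reading suggested a touch.

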